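# Reset the burner interlock with its pair of keys

## Robot

A 6-joint arm with a two-finger parallel gripper is mounted at the origin on a cart in front of the work surface, level with it; the furniture and walls round the work are solid. World frame = base frame: x ahead of the robot, y to its left, z up, the work surface at z = 0. Lengths are in m, angles in rad, forces in N, time in s.
With the tool pointing down it reaches from about 0.35 to 0.875 m from the base axis. Payload 4.2 kg.
Tool frame: the origin (TCP) lies at the very end of the fingers, on their centre line; the grasp point (between the pads) lies 19 mm behind it; z points along the fingers, y is the direction in which the jaws open and shut (so a half turn about z gives the same grasp; the last joint's range is limited). The gripper opens to 85 mm and grips with 20 to 120 N. Pads are 22 mm wide; open, the fingers measure 114 mm over their backs; the gripper's body (76 mm by 85 mm) begins 54 mm behind the grasp point. The pads swing forward as they close: fully open they stand 13 mm farther back than shut.
Start: joints at [1.595, 0.385, 0.008, 0, -1.194, -0.259], TCP at [0.145, 0.608, 0.231] pointing down, gripper open.
Joint ranges: [-3.14, 3.14], [-1.21, 2.06], [-1.07, 1.41], [-3.16, 2.05], [-2.99, -0.16], [-3.1, 3.1]. Speed limits (rad/s): [2.79, 2.79, 3.14, 3.14, 3.14, 3.14].

## Interface

Orientations are given as a unit quaternion [w, x, y, z].
In Python, from plant import get_state, imaging, finish_job gives the robot as it stands.
- The arm moves only by the tool apply_moves, never from a script. Its argument "moves" is text: rows parted by semicolons, each of 6 numbers parted by spaces: the shift along the tool's x, y, z in cm, then the turn, a rotation vector about the tool's x, y, z in degrees. In form: tx ty tz rx ry rz; .... A call has 1 to 20 rows; each row is the pose to reach, as a shift and turn from the pose commanded when the call began, along the tool's axes at that moment; what a row does not reach only later rows make up. A row lasts 1/10 s, in which the tool goes at most 50 mm and 8.59 degrees, less where a joint would pass 70% of its speed; a pose out of reach is approached as far as the arm can. A call with a gripper value outside its range is refused whole. "grip" is the gripper command: -1 is shut, 1 is fully open, values between are in proportion, set as the call begins (left out, the last holds). The fingers move at their own pace and stop on an object; the grip force is fixed at half the most. Time passes only in rows, so rows that repeat a pose let the fingers close. It gives the time, the measured TCP pose, the force and the opening at its end, in the units of the state.
- get_state(): the state, without advancing time (a new reading comes with each control period).
- imaging.get_image(name): name is "side" or "top"; returns a dict with "color" (480x640x3 uint8, blue, green, red), "fx", "fy", "cx", "cy" (pixels), "cam_to_world" (4x4, takes a point from camera to world coordinates). Camera axes: x right, y down, z forward; pixel columns grow to the right and rows downward; lengths in m; the calibration is good to about 2 mm. A picture is of the moment at which its call begins. There is no depth.
- finish_job(): hands the job in, once; it reports no verdict.
The state is a dict: "time_s": time; "joints": joint angles; "joint_vel": joint speeds; "joint_torque": joint torques, N m; "tcp_pos": TCP position; "ee_rot": TCP orientation; "wrist_force": force on the tool from outside, world axes, zero at the start; "ft_torque": the same for the moment, N m; "grip_width": opening from 0.0 (shut) to 1.0 (fully open).
Only numpy, scipy, OpenCV 4.12 (cv2) and the standard library are available. Lean on these libraries where they do the work, as an engineer would, in place of code of your own. Each camera call takes 0.05 s, during which the arm holds its last target.

## Task

Reset the photometer's burner interlock at the control box with the two round keys: switch its rocker on by pressing down the raised end next to the keys, then press both round keys fully down together, one fingertip on each, hold them down for at least three seconds, and let them come up again. Only press with the fingertips: lift nothing and do not push the boxes about. Leave the box with the square keys and everything else on the bench alone.

Things in the scene. Friction and masses are not known exactly. Their poses are not given: they have to be found in the camera images.
- round_box: small grey control box with two round black push keys and one black rocker switch on its flat top, 116 mm deep (x) x 120 mm wide (y); loose, about 1 kg, on rubber feet. Origin: centre of its underside; x points to its far side, y to its left, z up; the top panel is at z = 36 mm. The other box is of the same size and colours, with square keys; which of the two stands on the left changes
- square_box: small grey control box with two square black push keys and one black rocker switch on its flat top, 116 mm deep (x) x 120 mm wide (y); loose, about 1 kg, on rubber feet. Origin: centre of its underside; x points to its far side, y to its left, z up; the top panel is at z = 36 mm. The other box is of the same size and colours, with round keys; which of the two stands on the left changes. To be left alone
- round_box_left_key (a joint): travel of the left round key of the round-key box in m: 0 up, 0.008 fully down; a spring returns it (1.4 N to start, 5 N fully down)
- round_box_left_key_top (a point): centre of the flat top of that left round key, 28 mm across, at x = -28, y = +30, z = 48 mm in the box's frame when up (12 mm above the panel); moves down with the key. The two keys' centres are 60 mm apart along the box's y, with nothing between them
- round_box_right_key (a joint): travel of the right round key of the round-key box in m: 0 up, 0.008 fully down; a spring returns it (1.4 N to start, 5 N fully down)
- round_box_right_key_top (a point): centre of the flat top of that right round key, 28 mm across, at x = -28, y = -30, z = 48 mm in the box's frame when up (12 mm above the panel); moves down with the key. The two keys' centres are 60 mm apart along the box's y, with nothing between them
- round_box_rocker (a joint): angle of the rocker switch of the round-key box in rad: 0 off (end nearer the keys raised), 0.4 on (that end down, far end raised); no spring, it stays where it is left; about 2 N moves it
- round_box_rocker_end (a point): point on the rocker's upper face, 7 mm in from the edge of the end nearer the keys: with the switch off at x = +11, y = 0, z = 52 mm in the box's frame; goes down about 6 mm as it is switched on. The rocker is 42 mm long (x) and 24 mm wide (y), its axis lies along y at x = +24, z = 43 mm
- square_box_left_key (a joint): travel of the left square key (26 mm) of the square-key box in m: 0 up, 0.008 fully down; not to be pressed
- square_box_right_key (a joint): travel of the right square key (26 mm) of the square-key box in m: 0 up, 0.008 fully down; not to be pressed
- square_box_rocker (a joint): angle of the rocker of the square-key box in rad, 0 off, 0.4 on; not to be switched
- label_roll: label roll, a ring 52 mm across and 22 mm high, lying on the mouse mat between the two boxes; loose, a bystander to be left where it stands. Origin: centre of its underside
- vial_1: small capped vial, 15 mm across and 50 mm high, upright between the two boxes; loose, a bystander to be left where it stands. Origin: centre of its underside
- timer: bench timer, 62 x 62 x 21 mm, left of the boxes; loose, a bystander to be left where it stands. Origin: centre of its underside
- mouse: computer mouse, 108 x 58 x 38 mm, on a thin mouse mat between the two boxes; loose, a bystander to be left where it stands. Origin: centre of its underside
- calculator: pocket calculator, 120 x 74 x 15 mm, to the right of the boxes; loose, a bystander to be left where it stands. Origin: centre of its underside
- photometer: the big pale instrument at the back of the bench, fixed; it fills the bench behind the boxes from x = 0.56 m backwards and from y = -0.11 m to the left, up to 0.45 m high: the arm must keep clear of it, also on the way in. Origin: centre of its underside

How it is judged:
By the outcome, as a careful person would: the job done as asked, in the order asked, and still so for the second after the job is handed in, with the robot touching nothing.
It also fails if it takes over 51 s, if anything falls off the work surface, if the arm or the gripper's body presses on something with over 40 N, if the wrist force passes 120 N, or if a joint passes its speed limit or range.

## Working session

There is one attempt and no reset: what is moved stays moved. The work goes in short steps, Python scripts to look and compute and a tool call to move; the robot and the scene stay as the last step left them, time stands still between calls to the robot, and variables do not carry over. Pictures are saved under pics/ and viewed, and the job is handed in when it is done.

Besides the shell and the picture viewer there is one more tool, called after ">>>" as a command line: name --argument value ..., lists and objects as JSON in quotes. apply_moves: Moves the arm, as the interface text tells. Its arguments: {"type":"object","properties":{"moves":{"type":"string"},"grip":{"type":"number"}},"required":["moves"]}

```bash
mkdir -p pics; ls; python3 - <<'E'
from plant import get_state, imaging
import cv2
print(get_state())
for n in("top","side"):
    d=imaging.get_image(n);cv2.imwrite(f"pics/{n}0.png",d["color"]);print(n,d["fx"],d["fy"],d["cx"],d["cy"],d["cam_to_world"])
E
```

```text
pics
{'time_s': 0.0, 'joints': array([ 1.59466577e+00,  3.85560370e-01,  6.60334853e-03, -4.93337021e-04,
       -1.19396865e+00, -2.58626597e-01]), 'joint_vel': array([-0.00148184, -0.00018354, -0.00092113, -0.00088843, -0.00068843,
       -0.00056529]), 'joint_torque': array([ 3.31896456e-05, -3.92291307e+01,  1.88393015e+01,  4.18624341e+00,
       -4.70750907e-03, -3.34586630e-06]), 'tcp_pos': array([0.14521034, 0.60729611, 0.23021131]), 'ee_rot': array([ 1.08634428e-03,  9.93107789e-01, -1.17199542e-01, -7.70982040e-05]), 'wrist_force': array([-0.30662024, -0.31092389, -0.07528208]), 'ft_torque': array([-0.0679845 ,  0.02432983,  0.02897796]), 'grip_width': 0.9999173881157986}
top 548.4914448708773 548.4914448708773 335.0004285902806 243.76888363843054 [[-0.01860977 -0.9931606   0.11526359  0.42525836]
 [-0.99974677  0.01702542 -0.0147148  -0.03116246]
 [ 0.01265175 -0.11550825 -0.99322595  1.3663362 ]
 [ 0.          0.          0.          1.        ]]
side 461.89510684735814 461.89510684735814 310.0406864465468 239.27584858513657 [[-0.99858776 -0.02299766  0.04789145  0.4984805 ]
 [-0.05311097  0.45431309 -0.88925747  1.03000658]
 [-0.00130687 -0.89054518 -0.45489292  0.62443604]
 [ 0.          0.          0.          1.        ]]
```

View pics/top0.png

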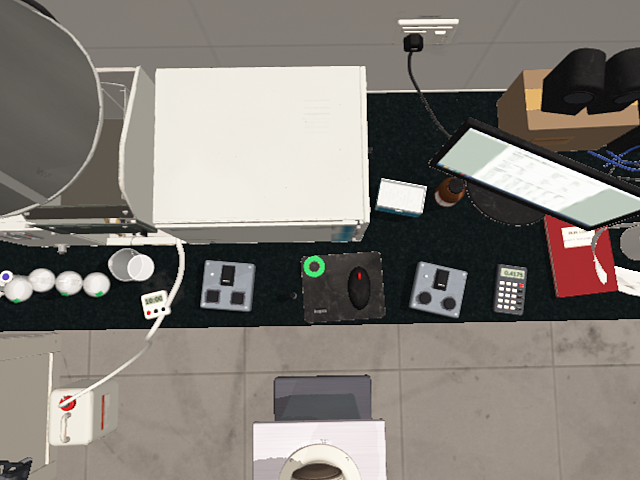

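View pics/side0.png

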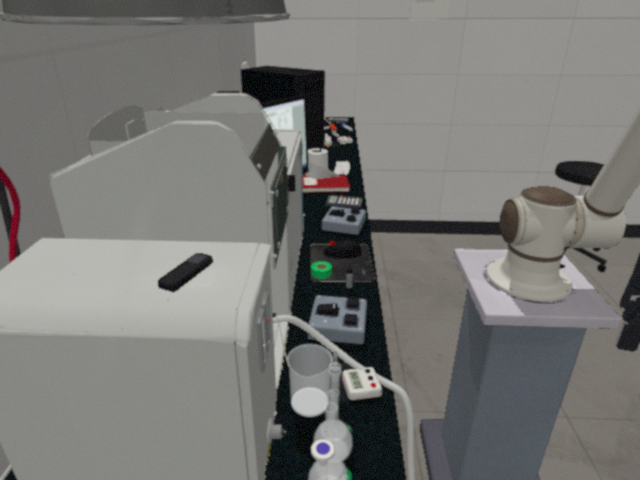

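```bash
python3 - <<'E'
import cv2
a=cv2.imread("pics/top0.png");cv2.imwrite("pics/topz.png",cv2.resize(a[245:335,390:540],None,fx=5,fy=5,interpolation=cv2.INTER_CUBIC))
a=cv2.imread("pics/side0.png");cv2.imwrite("pics/sidez.png",cv2.resize(a[170:300,290:390],None,fx=5,fy=4.6,interpolation=cv2.INTER_CUBIC))
E
```

```text
(no output)
```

View pics/topz.png

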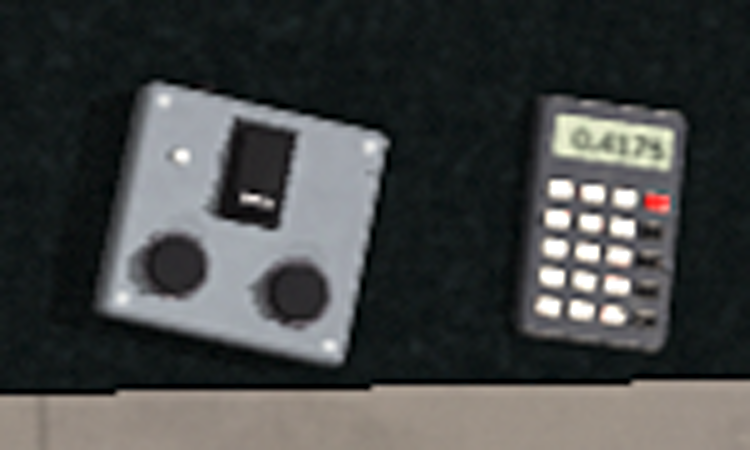

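View pics/sidez.png

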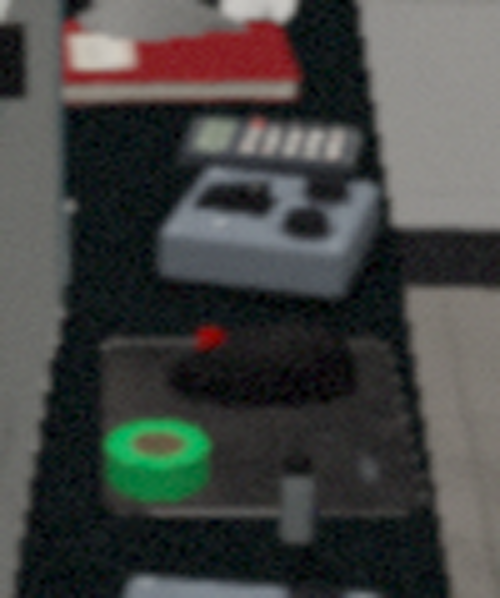

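```bash
cat > h.py <<'E'
import numpy as np
C={"top":(548.4914,335.0004,243.7689,np.array([[-0.01860977,-0.9931606,0.11526359,0.42525836],[-0.99974677,0.01702542,-0.0147148,-0.03116246],[0.01265175,-0.11550825,-0.99322595,1.3663362]])),
"side":(461.8951,310.0407,239.2758,np.array([[-0.99858776,-0.02299766,0.04789145,0.4984805],[-0.05311097,0.45431309,-0.88925747,1.03000658],[-0.00130687,-0.89054518,-0.45489292,0.62443604]]))}
def ray(c,u,v,z):
    f,cx,cy,M=C[c];d=M[:,:3]@[(u-cx)/f,(v-cy)/f,1];o=M[:,3];return o+d*(z-o[2])/d[2]
def proj(c,p):
    f,cx,cy,M=C[c];q=M[:,:3].T@(np.array(p)-M[:,3]);return f*q[0]/q[2]+cx,f*q[1]/q[2]+cy
E
python3 - <<'E'
import cv2,numpy as np
from h import *
a=cv2.imread("pics/top0.png")
o=lambda x,y:((x+.5)/5-.5+390,(y+.5)/5-.5+245)
S=[ray("top",*o(*p),.036) for p in[(163,101),(371,147),(331,345),(122,298)]]
print("screws",np.round(S,4),"c",np.mean(S,0))
m=cv2.inRange(a,(95,85,75),(220,220,220));m[:, :405]=0;m[:,475:]=0;m[:258]=0;m[320:]=0
cs,_=cv2.findContours(m,cv2.RETR_EXTERNAL,cv2.CHAIN_APPROX_NONE);c=max(cs,key=cv2.contourArea)
r=cv2.minAreaRect(c);b=cv2.boxPoints(r);P=[ray("top",*p,.036) for p in b]
print("panel",r,np.round(P,4),np.mean(P,0))
hull=np.zeros_like(m);cv2.drawContours(hull,[cv2.convexHull(c)],-1,255,-1)
dk=cv2.inRange(cv2.cvtColor(a,cv2.COLOR_BGR2GRAY),0,60)&cv2.erode(hull,np.ones((3,3)))
n,l,st,ce=cv2.connectedComponentsWithStats(dk)
for i in range(1,n):
    if st[i,4]>15: print(st[i],ce[i],ray("top",*ce[i],.048))
kl=ray("top",*o(177,265),.048);kr=ray("top",*o(298,292),.048);print("keys manual",kl,kr,np.linalg.norm(kl-kr))
d=kl-kr;print("yaw",np.degrees(np.arctan2(-d[0],d[1])))
for e in(S[0]-S[1],S[3]-S[2]):print(np.degrees(np.arctan2(-e[0],e[1])))
for e in(S[0]-S[3],S[1]-S[2]):print(np.degrees(np.arctan2(e[1],e[0])))
E
```

```text
screws [[ 0.5244 -0.2623  0.036 ]
 [ 0.5002 -0.3629  0.036 ]
 [ 0.405  -0.3392  0.036 ]
 [ 0.4294 -0.2389  0.036 ]] c [ 0.46478214 -0.3008456   0.036     ]
panel ((438.69024658203125, 289.1121826171875), (49.72824478149414, 47.42341613769531), 12.094757080078125) [[ 0.4227 -0.2276  0.036 ]
 [ 0.5345 -0.2557  0.036 ]
 [ 0.507  -0.3734  0.036 ]
 [ 0.3956 -0.3442  0.036 ]] [ 0.46496293 -0.30023328  0.036     ]
[433 269  16  22 226] [440.68141593 279.1460177 ] [ 0.48814848 -0.30354079  0.048     ]
[419 292  12  12 115] [424.34782609 297.69565217] [ 0.44443956 -0.26246968  0.048     ]
[443 298  12  12 113] [448.48672566 303.30973451] [ 0.42999177 -0.31991925  0.048     ]
keys manual [ 0.4446389  -0.26404496  0.048     ] [ 0.43069746 -0.32166413  0.048     ] 0.059281804119398214
yaw -13.601783499847473
-13.53467075248594
-13.684907546351727
-13.825287756822338
-14.005084535672873
```

```bash
cat >> h.py <<'E'
def rel(target):
    from plant import get_state
    from scipy.spatial.transform import Rotation as R
    s=get_state();q=s["ee_rot"];r=R.from_quat(q,scalar_first=True)
    return 100*(r.inv().apply(np.array(target)-s["tcp_pos"]))
yaw=np.radians(-13.7);BX=np.array([np.cos(yaw),np.sin(yaw),0]);BY=np.array([-np.sin(yaw),np.cos(yaw),0])
BC=np.array([.4649,-.3003,0])
def bp(x,y,z): return BC+x*BX+y*BY+np.array([0,0,z])
E
python3 - <<'E'
from h import *
for w in([.145,.608,.28],[.40,.15,.28],[.42,-.2,.25],bp(.004,0,.11)):print(np.round(w,3),np.round(rel(w),2))
print(proj("top",[.145,.608,.23]))
for p in([-.028,.03,.048],[-.028,-.03,.048],[.024,0,.05],[0,0,.036]):print(p,proj("side",bp(*p)),proj("top",bp(*p)))
import cv2
a=cv2.imread("pics/side0.png");b=cv2.resize(a[195:245,310:375],None,fx=12,fy=12,interpolation=cv2.INTER_CUBIC)
for p in([-.028,.03,.048],[-.028,-.03,.048],[.024,0,.05],[-.058,.06,.036],[.058,.06,.036],[.058,-.06,.036],[-.058,-.06,.036]):
    u,v=proj("side",bp(*p));cv2.circle(b,(int((u-310+.5)*12),int((v-195+.5)*12)),4,(0,0,255),1)
cv2.imwrite("pics/chk.png",b)
E
```

```text
[0.145 0.608 0.28 ] [-0.04 -0.05 -4.97]
[0.4  0.15 0.28] [35.42 38.56 -4.89]
[ 0.42 -0.2   0.25] [45.52 72.12 -1.82]
[ 0.469 -0.301  0.11 ] [52.62 80.8  12.2 ]
(np.float64(7.922149754851375), np.float64(455.9532806313408))
[-0.028, 0.03, 0.048] (np.float64(350.346383261554), np.float64(215.19763795607793)) (np.float64(425.1959038656396), np.float64(297.52809824734885))
[-0.028, -0.03, 0.048] (np.float64(354.3974215873488), np.float64(207.77631271917286)) (np.float64(449.68057572904524), np.float64(303.03554021134704))
[0.024, 0, 0.05] (np.float64(336.16805612102326), np.float64(208.9385358239976)) (np.float64(441.86307261891284), np.float64(279.0563696520519))
[0, 0, 0.036] (np.float64(343.49611441045874), np.float64(213.91088237054709)) (np.float64(438.73051573039515), np.float64(289.01909342461204))
```

View pics/chk.png

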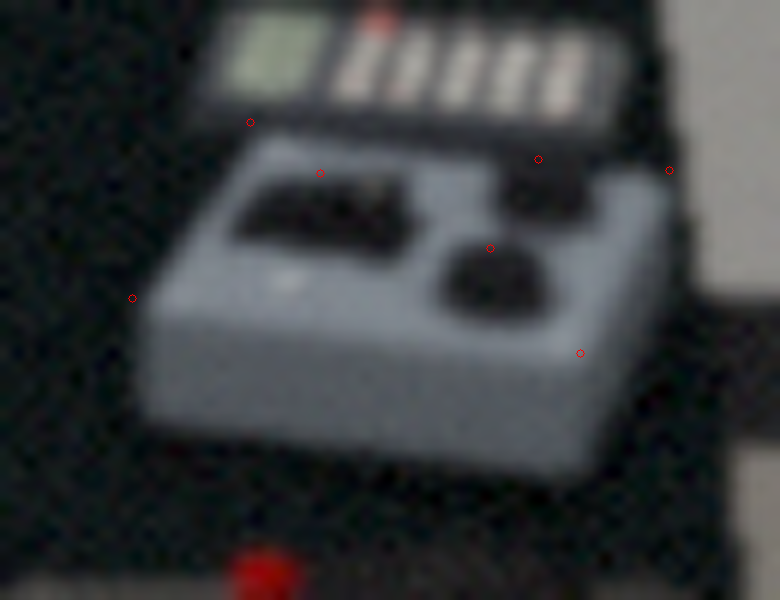

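>>> apply_moves --moves "0 0 -3 0 0 0;1 1 -5 0 0 0;4 4.4 -5 0 0 0;7 7.7 -5 0 0 0;10 11 -5 0 0 0;13 14.3 -5 0 0 0;16 17.6 -5 0 0 0;19 20.8 -5 0 0 0;22 24 -5 0 0 0;25 27.3 -5 0 0 0;28 30.5 -5 0 0 0;31 33.8 -5 0 0 0;34 37 -5 0 0 0;36 40.5 -5 0 0 0;37.2 44.5 -4.6 0 0 0;38.4 48.5 -4.3 0 0 0;39.6 52.5 -4 0 0 0;40.8 56.5 -3.6 0 0 0;42 60.5 -3 0 0 0;43 64 -2.5 0 0 0" --grip -1

```text
time_s: 2.1
tcp_pos: [0.4141, -0.1165, 0.2559]
ee_rot: [-0.0, 0.993, -0.117, -0.0]
wrist_force: [0.8, 0.5, 0.3]
grip_width: 0.004
```

```bash
python3 - <<'E'
from h import *
from plant import get_state
s=get_state();print(s["time_s"],s["tcp_pos"],s["ee_rot"],s["joints"],s["wrist_force"],s["grip_width"]);print(rel(bp(.004,0,.11)))
E
```

```text
2.1 [ 0.41408951 -0.11648824  0.25589248] [-5.69189887e-05  9.93079230e-01 -1.17446203e-01 -1.70789831e-04] [ 1.06246878e-01  2.51994538e-02 -3.94034662e-01 -2.04546597e-04
 -1.15186998e+00  1.22919689e+00] [0.80516017 0.4904886  0.34773351] 0.004449506535839103
[ 9.63373479 16.6913839  14.5846347 ]
```

>>> apply_moves --moves "1.5 3 1 0 0 0;3.5 6 3 0 0 0;5.5 9 5 0 0 0;7 12 7 0 0 0;8.5 15 9.5 0 0 0;9.6 16.7 12 0 0 0;9.6 16.7 14.5 0 0 0;9.6 16.7 16 0 0 0;9.6 16.7 16.6 0 0 0;9.6 16.7 16.6 0 0 0;9.6 16.7 16.6 0 0 0"

```text
time_s: 3.2
tcp_pos: [0.4698, -0.2995, 0.0911]
ee_rot: [0.0, 0.993, -0.117, 0.001]
wrist_force: [0.4, -0.5, 0.7]
grip_width: 0.001
```

```bash
cat > look.py <<'E'
import sys,cv2
from h import *
from plant import get_state,imaging
t=sys.argv[1]
s=get_state();print(s["time_s"],s["tcp_pos"],s["wrist_force"],s["grip_width"])
for n,(u,v,w,h) in(("top",(400,250,80,75)),("side",(310,165,75,75))):
    a=imaging.get_image(n)["color"];cv2.imwrite(f"pics/{n}{t}.png",cv2.resize(a[v:v+h,u:u+w],None,fx=8,fy=8,interpolation=cv2.INTER_CUBIC))
    print(n,"tcp px",np.array(proj(n,s["tcp_pos"])),"crop",(np.array(proj(n,s["tcp_pos"]))-(u,v)+.5)*8)
E
python3 look.py 1
```

```text
3.2 [ 0.46976493 -0.29948871  0.09112251] [ 0.35388934 -0.52925321  0.65731834] 0.0006559395756425027
top tcp px [443.05001775 286.13251424] crop [348.40014199 293.06011394]
side tcp px [342.48320845 197.6101934 ] crop [263.86566759 264.88154722]
```

View pics/top1.png

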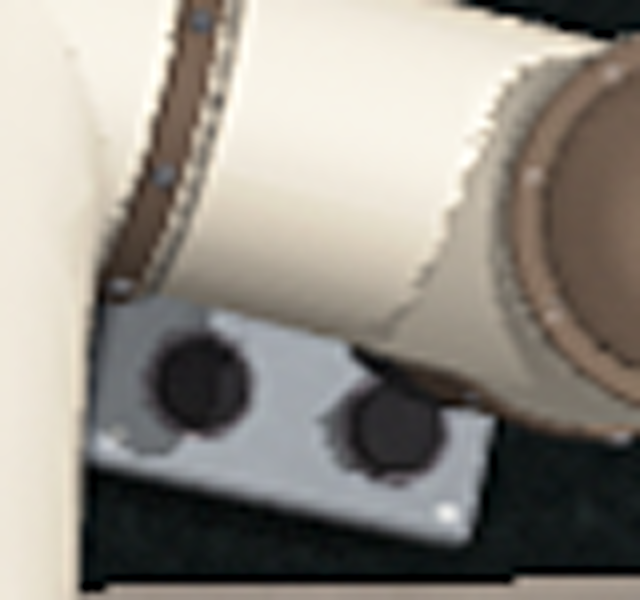

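View pics/side1.png

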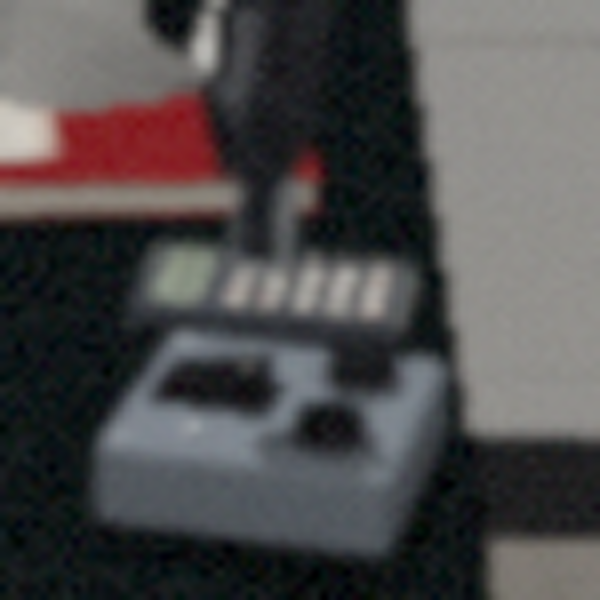

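>>> apply_moves --moves "-0.1 0.15 0.7 0 0 0;-0.1 0.15 1.4 0 0 0;-0.1 0.15 2.1 0 0 0;-0.1 0.15 2.8 0 0 0;-0.1 0.15 3.2 0 0 0;-0.1 0.15 3.2 0 0 0;-0.1 0.15 3.2 0 0 0"

```text
time_s: 4.0
tcp_pos: [0.468, -0.3007, 0.0582]
ee_rot: [0.0, 0.993, -0.117, -0.0]
wrist_force: [-0.1, 0.3, -1.1]
grip_width: -0.002
```

```bash
python3 look.py 2
```

```text
4.0 [ 0.46797518 -0.30066788  0.05822535] [-0.10025763  0.26697451 -1.0632014 ] -0.002482410973390557
top tcp px [440.70053554 287.41062609] crop [329.60428435 303.28500873]
side tcp px [342.73161769 207.31347657] crop [265.85294149 342.50781256]
```

View pics/side2.png

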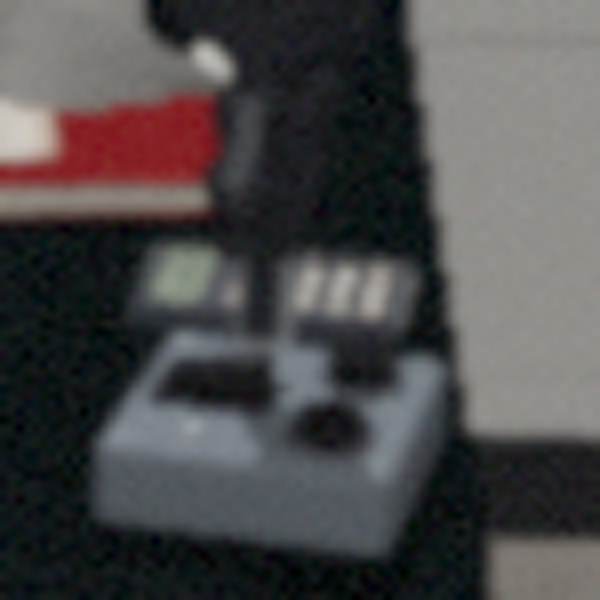

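>>> apply_moves --moves "0 0 0.2 0 0 0;0 0 0.4 0 0 0;0 0 0.6 0 0 0;0 0 0.8 0 0 0;0 0 0.95 0 0 0;0 0 1.1 0 0 0;0 0 1.1 0 0 0"

```text
time_s: 4.8
tcp_pos: [0.467, -0.3004, 0.0469]
ee_rot: [-0.0, 0.993, -0.117, -0.001]
wrist_force: [-1.7, 0.8, 1.4]
grip_width: 0.001
```

>>> apply_moves --moves "0 0 0.07 0 0 0;0 0 0.15 0 0 0;0 0 0.15 0 0 0"

```text
time_s: 5.1
tcp_pos: [0.4674, -0.3006, 0.0466]
ee_rot: [0.0, 0.993, -0.117, -0.001]
wrist_force: [-4.7, 1.5, 7.5]
grip_width: -0.002
```

>>> apply_moves --moves "0 0 0.06 0 0 0;0 0 0.06 0 0 0;0 0 -0.5 0 0 0;0 0 -1.5 0 0 0;0 0 -3 0 0 0;0 0 -4.5 0 0 0;0 0 -5 0 0 0;0 0 -5 0 0 0"

```text
time_s: 5.9
tcp_pos: [0.469, -0.3009, 0.0969]
ee_rot: [0.0, 0.993, -0.117, 0.002]
wrist_force: [0.3, -0.0, -0.9]
grip_width: -0.001
```

```bash
python3 look.py 3
```

```text
5.9 [ 0.46895042 -0.30085253  0.09687338] [ 0.27108432 -0.04101106 -0.88016947] -0.001085088467670338
top tcp px [444.16920655 286.37798751] crop [357.35365237 295.02390006]
side tcp px [342.8013865  195.70928144] crop [266.41109202 249.67425151]
```

View pics/side3.png

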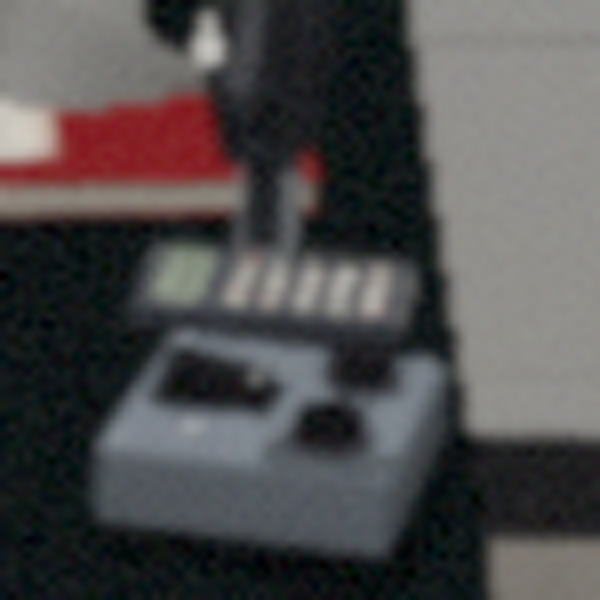

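View pics/top3.png

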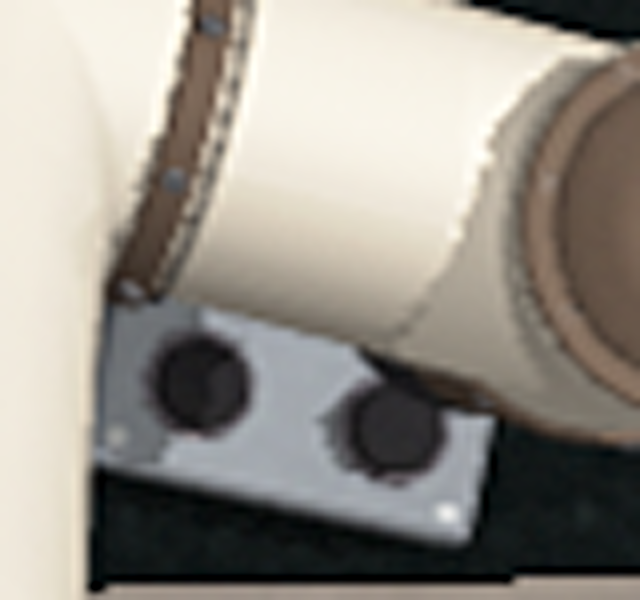

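```bash
python3 -c "
from h import *
print(rel(bp(-.028,0,.08)))"
```

```text
[-3.08695002  0.04031624  1.54407081]
```

>>> apply_moves --moves "-1 0 0 0 0 0;-2 0 0 0 0 0;-3.1 0 0.3 0 0 0;-3.1 0 1 0 0 0;-3.1 0 1.6 0 0 0;-3.1 0 2.2 0 0 0;-3.1 0 2.7 0 0 0;-3.1 0 2.7 0 0 0;-3.1 0 2.7 0 0 0" --grip 0.18

```text
time_s: 6.9
tcp_pos: [0.4379, -0.2935, 0.0686]
ee_rot: [0.0, 0.993, -0.117, -0.0]
wrist_force: [-0.0, -0.4, 0.1]
grip_width: 0.592
```

```bash
python3 look.py 4
```

```text
6.9 [ 0.4378823  -0.29349218  0.06856841] [-0.00189563 -0.44041393  0.11570828] 0.5916037950741815
top tcp px [439.08403916 300.08847538] crop [316.67231329 404.70780304]
side tcp px [352.61842381 205.33052489] crop [344.94739045 326.64419908]
```

View pics/side4.png

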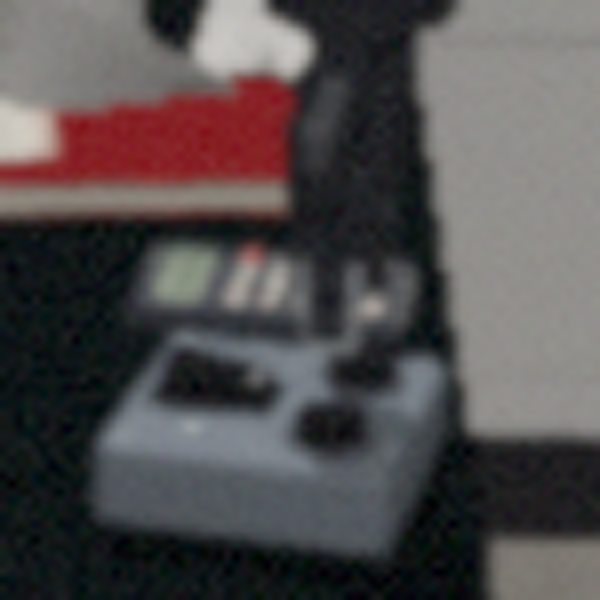

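View pics/top4.png

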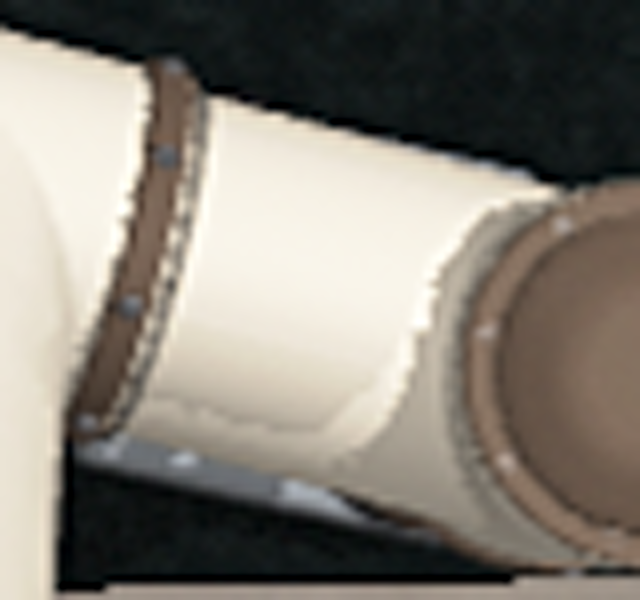

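>>> apply_moves --moves "0 0 0.5 0 0 0;0 0 1 0 0 0;0 0 1.5 0 0 0;0 0 1.9 0 0 0;0 0 2.2 0 0 0;0 0 2.2 0 0 0"

```text
time_s: 7.6
tcp_pos: [0.4374, -0.2933, 0.0462]
ee_rot: [-0.0, 0.993, -0.117, -0.001]
wrist_force: [-0.3, 0.1, 0.8]
grip_width: 0.589
```

>>> apply_moves --moves "0 0 0.15 0 0 0;0 0 0.3 0 0 0;0 0 0.4 0 0 0;0 0 0.4 0 0 0"

```text
time_s: 8.0
tcp_pos: [0.4379, -0.2935, 0.0432]
ee_rot: [0.0, 0.993, -0.117, 0.0]
wrist_force: [0.2, 0.5, 4.5]
grip_width: 0.586
```

>>> apply_moves --moves "0 0 0.15 0 0 0;0 0 0.3 0 0 0;0 0 0.45 0 0 0;0 0 0.55 0 0 0;0 0 0.55 0 0 0"

```text
time_s: 8.5
tcp_pos: [0.438, -0.2935, 0.0381]
ee_rot: [0.0, 0.993, -0.117, 0.0]
wrist_force: [-2.1, 1.5, 8.9]
grip_width: 0.593
```

>>> apply_moves --moves "0 0 0.1 0 0 0;0 0 0.15 0 0 0;0 0 0.2 0 0 0;0 0 0.2 0 0 0"

```text
time_s: 8.9
tcp_pos: [0.438, -0.2935, 0.0369]
ee_rot: [0.0, 0.993, -0.117, 0.0]
wrist_force: [-3.0, 3.1, 13.7]
grip_width: 0.589
```

>>> apply_moves --moves "0 0 0.1 0 0 0;0 0 0.1 0 0 0;0 0 0.1 0 0 0"

```text
time_s: 9.2
tcp_pos: [0.438, -0.2936, 0.0368]
ee_rot: [0.0, 0.993, -0.117, 0.0]
wrist_force: [-4.3, 4.1, 18.8]
grip_width: 0.589
```

```bash
python3 look.py 5; python3 -c "
from plant import get_state
s=get_state();print(s['wrist_force'],s['ft_torque'])"
```

```text
9.2 [ 0.43801735 -0.2935511   0.0368001 ] [-4.25282698  4.13263679 18.7859198 ] 0.588848350671554
top tcp px [436.46280168 300.20959672] crop [295.70241342 405.67677372]
side tcp px [352.16090106 214.7285287 ] crop [341.28720852 401.82822961]
[-5.69548808  4.3032565  19.58793405] [ 1.29354589  1.29921116 -0.0586534 ]
```

View pics/side5.png

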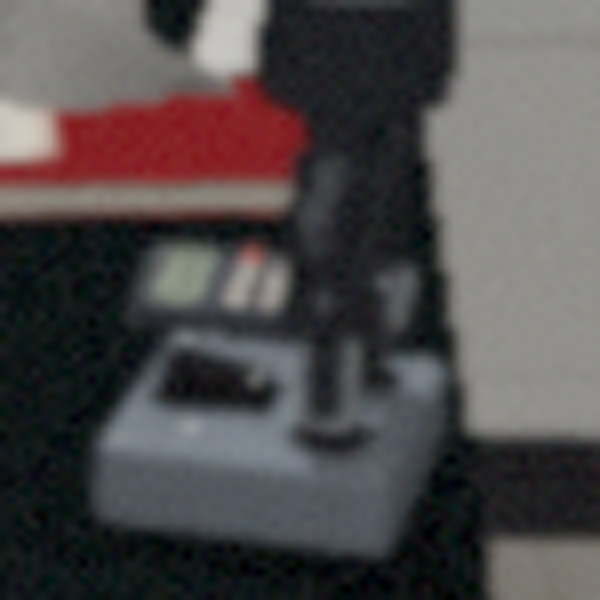

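>>> apply_moves --moves "0 0 0.05 0 0 0;0 0 0.05 0 0 0;0 0 0.05 0 0 0;0 0 0.05 0 0 0;0 0 0.05 0 0 0;0 0 0.05 0 0 0;0 0 0.05 0 0 0;0 0 0.05 0 0 0;0 0 0.05 0 0 0;0 0 0.05 0 0 0;0 0 0.05 0 0 0;0 0 0.05 0 0 0;0 0 0.05 0 0 0;0 0 0.05 0 0 0;0 0 0.05 0 0 0;0 0 0.05 0 0 0;0 0 0.05 0 0 0;0 0 0.05 0 0 0;0 0 0.05 0 0 0;0 0 0.05 0 0 0"

```text
time_s: 11.3
tcp_pos: [0.438, -0.2936, 0.0367]
ee_rot: [0.0, 0.993, -0.117, 0.001]
wrist_force: [-4.3, 4.7, 22.3]
grip_width: 0.595
```

```bash
python3 -c "
from plant import get_state
s=get_state();print(s['tcp_pos'],s['ee_rot'],s['wrist_force'],s['ft_torque'])"
```

```text
[ 0.43803338 -0.29357979  0.03673919] [ 4.48527863e-04  9.93174681e-01 -1.16634369e-01  5.24242721e-04] [-4.26770689  4.73796578 22.30070162] [ 1.51946044  1.56925755 -0.07394871]
```

>>> apply_moves --moves "0 0 0 0 0 0;0 0 0 0 0 0;0 0 0 0 0 0;0 0 0 0 0 0;0 0 0 0 0 0;0 0 0 0 0 0;0 0 0 0 0 0;0 0 0 0 0 0;0 0 0 0 0 0;0 0 0 0 0 0;0 0 0 0 0 0;0 0 0 0 0 0;0 0 0 0 0 0;0 0 0 0 0 0;0 0 0 0 0 0;0 0 0 0 0 0;0 0 0 0 0 0;0 0 0 0 0 0;0 0 0 0 0 0;0 0 0 0 0 0"

```text
time_s: 13.3
tcp_pos: [0.438, -0.2936, 0.0367]
ee_rot: [0.0, 0.993, -0.117, 0.0]
wrist_force: [-5.9, 5.2, 22.4]
grip_width: 0.591
```

>>> apply_moves --moves "0 0 0 0 0 0;0 0 0 0 0 0;0 0 0 0 0 0;0 0 -0.3 0 0 0;0 0 -0.7 0 0 0;0 0 -1.1 0 0 0;0 0 -1.6 0 0 0;0 0 -2.2 0 0 0;0 0 -3 0 0 0;0 0 -4 0 0 0;0 0 -6 0 0 0;0 0 -9 0 0 0;0 0 -12 0 0 0;0 -4 -15 0 0 0;0 -8 -17 0 0 0;0 -12 -18 0 0 0;0 -16 -18 0 0 0;0 -16 -18 0 0 0;0 -16 -18 0 0 0"

```text
time_s: 15.2
tcp_pos: [0.475, -0.137, 0.2144]
ee_rot: [-0.0, 0.993, -0.116, 0.0]
wrist_force: [-0.7, -0.2, -0.8]
grip_width: 0.585
```

```bash
python3 look.py 6; python3 - <<'E'
import cv2
from plant import imaging
for n in("top","side"):cv2.imwrite(f"pics/{n}full6.png",imaging.get_image(n)["color"])
E
```

```text
15.2 [ 0.47498303 -0.13703886  0.2143792 ] [-0.67160646 -0.19791578 -0.76790155] 0.5848264044269527
top tcp px [378.0387209  282.76938646] crop [-171.69023279  266.15509168]
side tcp px [342.50867608 177.1631142 ] crop [264.06940861 101.30491361]
```

View pics/side6.png

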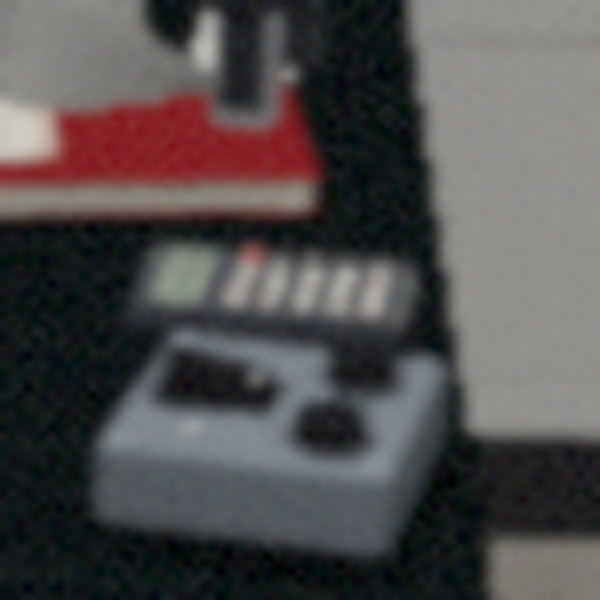

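View pics/topfull6.png

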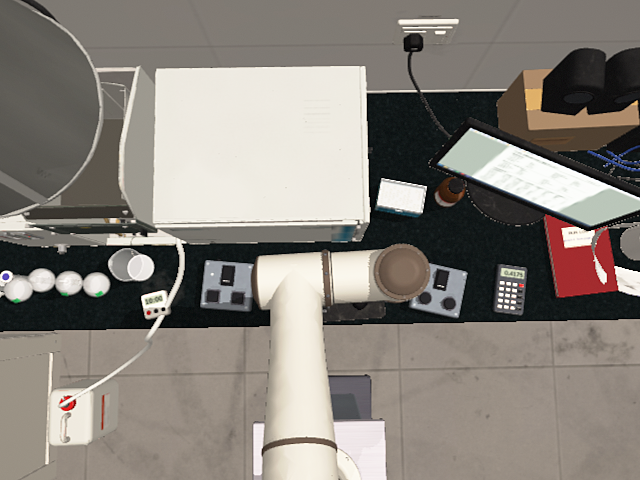

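```bash
python3 -c "
from plant import get_state,finish_job
s=get_state();print(s['joint_vel'].round(4),s['wrist_force']);print(finish_job())"
```

```text
[-0.0029  0.0024 -0.0007  0.001   0.0006 -0.0014] [-0.38890172  0.15073897 -0.35708341]
the job is handed in; nothing more can be done
None
```

I carried out the reset on the round-key box, which is the one on the right, and handed the job in about 15 s into the 51 s limit.

- **Rocker:** I pressed the raised end next to the keys with the gripper shut until it stopped at about 7.5 N, then slightly further. The side picture afterwards shows the far end raised and the near end down, so it is on.
- **Keys:** I pressed both together, one fingertip on each, until they bottomed. The force rose about 0.9 N per mm, which matches two springs, and then climbed sharply to 19–22 N at the stop. They stayed down for over 4 s and I then released them.
- **Final check:** In the last pictures both keys are up, the rocker is still on and the round-key box shows no visible movement. The arm stands clear with almost no force at the wrist.
- **Bystanders:** In the last full view the square-key box, timer and calculator look as they did at the start. The label roll, mouse and vial were hidden under the arm in that view, so I did not check them directly. My path stayed well above them and no contact force showed.
- **What disagreed or could not be seen:** The side view put the box about 0.5 to 1.5 pixels (roughly 1–4 mm) off the position I measured from the top view. I used the top-view position. The right key was mostly hidden while pressed, so its full travel rests on the force readings.

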